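Hang the washed key fobs in the warm-air dryer and start it

ROBOT

A 6-joint arm with a two-finger parallel gripper is mounted at the origin on the work surface. World frame = base frame: x ahead of the robot, y to its left, z up, the work surface at z = 0. Lengths are in m, angles in rad, forces in N, time in s.
With the tool pointing down it reaches from about 0.275 to 0.775 m from the base axis. Payload 14.6 kg.
Tool frame: the origin (TCP) lies at the very end of the fingers, on their centre line; the grasp point (between the pads) lies 19 mm behind it; z points along the fingers, y is the line along which they close (so a half turn about z gives the same grasp; the last joint's range is limited). The gripper opens to 85 mm and grips with 20 to 120 N. Pads are 22 mm wide; open, the fingers measure 114 mm over their backs; the gripper's body (76 mm by 85 mm) begins 54 mm behind the grasp point. The pads swing forward as they close: fully open they stand 13 mm farther back than shut.
Start: joints at [1.075, 0.263, -0.048, 1.259, 0, 1.415], TCP at [0.175, 0.495, 0.231] pointing down, gripper open.
Joint ranges: [-2.65, 2.65], [-0.89, 1.7], [-1.18, 1.37], [-2.13, 2.11], [-1.35, 1.29], [-3.14, 3.14]. Speed limits (rad/s): [1.89, 1.89, 2.57, 2.79, 3.14, 3.14].

INTERFACE

Orientations are given as a 3x3 rotation matrix whose columns are the frame's x, y, z axes.
In Python, from rig import * gives the robot as it stands. Calls block until the motion is done:
- move_pose(position, orientation): joint-space move of the TCP to a pose.
- move_l(position, rate=0.15, ori=None): straight line of the TCP; ori=None keeps the orientation; rate is the mean speed in m/s.
- move_j(angles): joint-space move.
- move_gripper(opening, newtons=None): opening from 0.0 (shut) to 1.0 (fully open); newtons is the grip in N (None keeps the last); returns when the fingers have stopped.
- dwell(seconds).
- ik(position, orientation): joint angles nearest the present ones, or None.
- read_state(): the state.
- read_camera(name): name is "scene" or "top" or "wrist"; returns a dict with "pixels" (384x512x3 uint8, blue, green, red), "range_z" (384x512 float32, m along the optical axis (not along the pixel's ray), 0 where there is no reading), "vertical_fov" (degrees; the focal length in pixels is half the picture's height over the tangent of half this angle, whatever the lens; pixels are square), "cx", "cy" (the principal point, pixels), "pose" (4x4, takes a point from camera to world coordinates); the wrist camera has in their place "mount" (4x4, takes a point from camera to tool coordinates, whose origin is the TCP and whose axes are the flange's). Camera axes: x right, y up, looking along -z (the intrinsics and any distortion apply to the point x, -y, -z); pixel columns grow to the right and rows downward; lengths in m; the calibration is good to about 2 mm. A picture is of the moment at which its call begins: read the wrist's pose just before it.
A pose or a line that the arm cannot do raises MotionError and nothing moves.
- close_job(): hands the job in; it is judged then, once.
The state is a dict: "time": time; "joint_positions": joint angles; "joint_vel": joint speeds; "effort": joint torques, N m; "tcp_pos": TCP position; "tool_rot": TCP orientation; "contact_force": force on the tool from outside, world axes, zero at the start; "ft_torque": the same for the moment, N m; "finger_gap": opening from 0.0 (shut) to 1.0 (fully open); "grasp_force": force on a finger pad.
Only numpy, scipy, OpenCV 4.12 (cv2) and the standard library are available. Lean on these libraries where they do the work, as an engineer would, in place of code of your own. Each camera call takes 0.05 s, during which the arm holds its last target. There are 200 camera calls.

TASK

The inlaid key fobs on the bench have been washed and must be dried: first push the dryer's drip tray fully home and turn its lock clockwise until it clicks, then clip every fob by its eye ring into the snap hooks of the hanger bar, one fob to a hook, so that each gate has sprung shut behind the ring and the fob hangs free. When they all hang, turn the timer knob clockwise from off until it clicks over into its running position, and leave the jar and the sanding block where they are.

Things in the scene. Friction and masses are not known exactly. Their poses are not given: they have to be found in the camera images.
- tray (a joint): drip tray drawer in the foot of the dryer, m: 0 = fully home against its stop, larger = pulled out to the dryer's front, up to 0.09; slides with about 2 N and stays where left. The dryer is a fixed grey housing 220 x 420 x 50 mm (its x, y, z) with a grille on top and a hanger bar on two uprights 264 mm apart
- tray_front (a point): centre of the outer face of the tray's upright front plate (250 mm wide along y, 36 mm high, top edge 44 mm above the bench; a lip 90 mm wide at its top stands 10 mm further out); moves with the tray. Axes of the dryer: x from its front to its back (the way the tray is pushed home), y along the hanger bar, z up. Tray home: 124 mm in front of the hook seats
- tray_lock (a joint): lock of the drip tray on the dryer's top by its left front corner (+y), rad, clockwise seen from above: 0 = open, about 1.0 (57 degrees) = locked, stop at 1.05. A spring detent lies between: it resists up to half way (0.53) with 0.15 N m at most, then clicks over and draws the turn on into the locked position; let go earlier, it springs back
- tray_lock_grip (a point): on the tray lock's vertical axis at the height to grip, 80 mm above the bench; a steel thumb-turn whose upright wing, 36 mm long and 10 mm thick, reaches 10 mm above and 14 mm below this point. The point turns with it: the wing lies along its x axis (the dryer's x when open)
- timer (a joint): timer knob on the dryer's top by its right front corner (-y), rad, clockwise seen from above: 0 = off, about 1.0 (57 degrees) = running, stop at 1.05. The same kind of spring detent as the tray lock's: past half way it clicks over into running, before that it springs back to off
- timer_grip (a point): on the timer knob's vertical axis at the height to grip, 80 mm above the bench; a black disc of 44 mm with an upright bar grip on it, 42 mm long and 14 mm thick, reaching 10 mm above and 20 mm below this point. The point turns with the knob: the bar lies along its x axis (the dryer's x when off)
- hook0_seat (a point): steel snap hook, one of 4 in a row 60 mm apart under the hanger bar: lowest point inside its bend, 157 mm above the bench; the centre of a hung eye lies 9 mm below it. Axes of the dryer. Wire 5 mm thick in the x-z plane, open to the front: nose 16 mm in front of this point (centre line), its top 24 mm above it; spine 16 mm behind. Bar: 12 mm square, straight above, underside at +72 mm
- gate0 (a joint): sprung gate of snap hook 0, rad: 0 = shut, up to 0.85 pressed inwards (to +x of the dryer); it does not open outwards. A 4 mm pin, 30 mm long, hanging from a pivot 29 mm above the nose's top, its lower end just behind the nose's top; 1 to 4 N at the lower end press it in, and the spring shuts it again
- hook1_seat (a point): steel snap hook, one of 4 in a row 60 mm apart under the hanger bar: lowest point inside its bend, 157 mm above the bench; the centre of a hung eye lies 9 mm below it. Axes of the dryer. Wire 5 mm thick in the x-z plane, open to the front: nose 16 mm in front of this point (centre line), its top 24 mm above it; spine 16 mm behind. Bar: 12 mm square, straight above, underside at +72 mm
- gate1 (a joint): sprung gate of snap hook 1, rad: 0 = shut, up to 0.85 pressed inwards (to +x of the dryer); it does not open outwards. A 4 mm pin, 30 mm long, hanging from a pivot 29 mm above the nose's top, its lower end just behind the nose's top; 1 to 4 N at the lower end press it in, and the spring shuts it again
- hook2_seat (a point): steel snap hook, one of 4 in a row 60 mm apart under the hanger bar: lowest point inside its bend, 157 mm above the bench; the centre of a hung eye lies 9 mm below it. Axes of the dryer. Wire 5 mm thick in the x-z plane, open to the front: nose 16 mm in front of this point (centre line), its top 24 mm above it; spine 16 mm behind. Bar: 12 mm square, straight above, underside at +72 mm
- gate2 (a joint): sprung gate of snap hook 2, rad: 0 = shut, up to 0.85 pressed inwards (to +x of the dryer); it does not open outwards. A 4 mm pin, 30 mm long, hanging from a pivot 29 mm above the nose's top, its lower end just behind the nose's top; 1 to 4 N at the lower end press it in, and the spring shuts it again
- hook3_seat (a point): steel snap hook, one of 4 in a row 60 mm apart under the hanger bar: lowest point inside its bend, 157 mm above the bench; the centre of a hung eye lies 9 mm below it. Axes of the dryer. Wire 5 mm thick in the x-z plane, open to the front: nose 16 mm in front of this point (centre line), its top 24 mm above it; spine 16 mm behind. Bar: 12 mm square, straight above, underside at +72 mm
- gate3 (a joint): sprung gate of snap hook 3, rad: 0 = shut, up to 0.85 pressed inwards (to +x of the dryer); it does not open outwards. A 4 mm pin, 30 mm long, hanging from a pivot 29 mm above the nose's top, its lower end just behind the nose's top; 1 to 4 N at the lower end press it in, and the spring shuts it again
- fob0 (a point): key fob 0 (absent in some starts): centre of its dark wooden bar, 64 x 16 x 12 mm (along x, y, z of this frame), with white shell inlay on both faces and a steel eye ring fixed at its +x end in the plane of the bar; 45 g, lies flat on the bench at first, all fobs alike
- eye0 (a point): centre of the eye ring of key fob 0, 47 mm from the bar's centre along the fob's x; ring of 4 mm wire, 18 mm inside and 26 mm outside diameter
- fob1 (a point): key fob 1 (absent in some starts): centre of its dark wooden bar, 64 x 16 x 12 mm (along x, y, z of this frame), with white shell inlay on both faces and a steel eye ring fixed at its +x end in the plane of the bar; 45 g, lies flat on the bench at first, all fobs alike
- eye1 (a point): centre of the eye ring of key fob 1, 47 mm from the bar's centre along the fob's x; ring of 4 mm wire, 18 mm inside and 26 mm outside diameter
- fob2 (a point): key fob 2 (absent in some starts): centre of its dark wooden bar, 64 x 16 x 12 mm (along x, y, z of this frame), with white shell inlay on both faces and a steel eye ring fixed at its +x end in the plane of the bar; 45 g, lies flat on the bench at first, all fobs alike
- eye2 (a point): centre of the eye ring of key fob 2, 47 mm from the bar's centre along the fob's x; ring of 4 mm wire, 18 mm inside and 26 mm outside diameter
- fob3 (a point): key fob 3 (absent in some starts): centre of its dark wooden bar, 64 x 16 x 12 mm (along x, y, z of this frame), with white shell inlay on both faces and a steel eye ring fixed at its +x end in the plane of the bar; 45 g, lies flat on the bench at first, all fobs alike
- eye3 (a point): centre of the eye ring of key fob 3, 47 mm from the bar's centre along the fob's x; ring of 4 mm wire, 18 mm inside and 26 mm outside diameter
- jar_mid (a point): bystander: middle of an amber glass jar, 56 mm across and 75 mm high, standing
- block_mid (a point): bystander: middle of a cork sanding block 90 x 50 x 26 mm
Mind the look-alikes: they are no part of the job. What is shaped like the part that bears fob0 but turquoise or yellow is not meant.

How it is judged:
On the way, in this order (a step that is already met when the one before it is completed fails the run):
1. the drip tray is pushed fully home (value of joint tray below 0.004 m), for 0.2 s.
2. the tray lock has clicked over into its locked position (value of joint tray_lock above 0.9 rad), for 0.2 s.
3. every fob has its eye ring inside a snap hook with the gate shut, one fob to a hook (((distance between eye0 and hook0_seat below 0.016 m and value of joint gate0 below 0.08 rad) or (distance between eye0 and hook1_seat below 0.016 m and value of joint gate1 below 0.08 rad) or (distance between eye0 and hook2_seat below 0.016 m and value of joint gate2 below 0.08 rad) or (distance between eye0 and hook3_seat below 0.016 m and value of joint gate3 below 0.08 rad)) and ((distance between eye1 and hook0_seat below 0.016 m and value of joint gate0 below 0.08 rad) or (distance between eye1 and hook1_seat below 0.016 m and value of joint gate1 below 0.08 rad) or (distance between eye1 and hook2_seat below 0.016 m and value of joint gate2 below 0.08 rad) or (distance between eye1 and hook3_seat below 0.016 m and value of joint gate3 below 0.08 rad)) and ((distance between eye2 and hook0_seat below 0.016 m and value of joint gate0 below 0.08 rad) or (distance between eye2 and hook1_seat below 0.016 m and value of joint gate1 below 0.08 rad) or (distance between eye2 and hook2_seat below 0.016 m and value of joint gate2 below 0.08 rad) or (distance between eye2 and hook3_seat below 0.016 m and value of joint gate3 below 0.08 rad)) and ((distance between eye3 and hook0_seat below 0.016 m and value of joint gate0 below 0.08 rad) or (distance between eye3 and hook1_seat below 0.016 m and value of joint gate1 below 0.08 rad) or (distance between eye3 and hook2_seat below 0.016 m and value of joint gate2 below 0.08 rad) or (distance between eye3 and hook3_seat below 0.016 m and value of joint gate3 below 0.08 rad)) and distance between eye0 and eye1 above 0.03 m and distance between each of eye0, eye1 and eye2 above 0.03 m and distance between each of eye0, eye1, eye2 and eye3 above 0.03 m), for 0.2 s.
4. the timer knob has clicked over into its running position (value of joint timer above 0.9 rad), for 0.2 s.
At the end, for the whole second after the job is handed in: The drip tray is home (within 4 mm), its lock and the timer knob rest past their clicks (beyond 0.9 rad); every fob hangs straight down and still (within 17 degrees) from a snap hook of its own, its eye centre within 16 mm of the hook's seat and the hook's gate shut (within 0.08 rad) (all of step 3 and value of joint tray below 0.004 m and value of joint each of tray_lock, timer above 0.9 rad and angle between each of fob0, fob1, fob2, fob3's own x axis and vertical below 0.3 rad); the robot touches nothing.
It fails at once if a bystander (jar or sanding block) is moved more than 3 cm (distance of any of jar_mid, block_mid from where it was at the start of the episode above 0.03 m).
Of key_fob0, key_fob1, key_fob2, key_fob3 only 3 to 4 are there at a start; the rules pass over those that are not, and their reading is None.
At some moment in a run one of key_fob0, key_fob1, key_fob2, key_fob3 may be knocked a few centimetres aside while the robot is not near it.
It also fails if it takes over 210 s, if anything falls off the work surface, if the arm or the gripper's body presses on something with over 40 N, if the wrist force passes 120 N, or if a joint passes its speed limit or range.

## Working session

There is one attempt and no reset: what is moved stays moved. The work goes in short steps, each a Python script; the robot and the scene stay as the last script left them, time stands still between calls to the robot, and variables do not carry over. Pictures are saved under pics/ and viewed, at most 14 in all, crops included, and the job is handed in when it is done.

```bash
ls; mkdir -p pics; python3 - <<'E'
from rig import *
import numpy as np, cv2
for n in ("scene","top"):
    c=read_camera(n); cv2.imwrite(f"pics/{n}0.png",c["pixels"]); np.savez(f"{n}0.npz",**c)
    print(n,{k:v for k,v in c.items() if k not in("pixels","range_z")}, (c["range_z"]>0).mean())
c=read_camera("wrist"); print({k:v for k,v in c.items() if k not in("pixels","range_z")})
s=read_state(); print(s)
E
```

```text
pics
scene {'vertical_fov': 47.632297518275244, 'cx': 266.6509428361259, 'cy': 205.13328551808064, 'pose': array([[ 0.79424866, -0.47893925,  0.37388001,  0.99744423],
       [ 0.60749632,  0.63694037, -0.47461056, -0.4307306 ],
       [-0.01082965,  0.60408953,  0.79684287,  1.03589253],
       [ 0.        ,  0.        ,  0.        ,  1.        ]])} 0.9962565104166666
top {'vertical_fov': 56.27908632866503, 'cx': 255.32171680533858, 'cy': 186.07092468549553, 'pose': array([[ 0.0037955 ,  0.98804986, -0.15408783,  0.43939544],
       [-0.99964313,  0.0078234 ,  0.02554235,  0.11573423],
       [ 0.02644261,  0.1539359 ,  0.98772695,  1.08794657],
       [ 0.        ,  0.        ,  0.        ,  1.        ]])} 0.9961140950520834
{'vertical_fov': 62.140970693444004, 'cx': 256.34410077801766, 'cy': 196.62891766734487, 'mount': array([[-2.24170174e-04,  9.62224996e-01,  2.72255406e-01,
         6.77131314e-02],
       [ 9.99999969e-01,  2.45246281e-04, -4.33854910e-05,
         3.62357948e-04],
       [-1.08516230e-04,  2.72255388e-01, -9.62225021e-01,
        -1.42458739e-01],
       [ 0
[... 192 characters left out ...]
 -2.11172002e-05,  1.41550081e+00]), 'joint_vel': array([ 0.00025874, -0.00105076,  0.00237077, -0.00111635, -0.0010433 ,
       -0.00022368]), 'effort': array([ 9.14484845e-04, -6.37826085e+01,  3.84647691e+01,  1.05823090e-02,
       -1.52461580e-04, -3.05815767e-06]), 'tcp_pos': array([0.17540993, 0.49462836, 0.2309501 ]), 'tool_rot': array([[-9.42476586e-01,  3.34271998e-01, -3.41159175e-04],
       [ 3.34272158e-01,  9.42476349e-01, -6.74636930e-04],
       [ 9.60222196e-05, -7.49869524e-04, -9.99999714e-01]]), 'contact_force': array([ 0.06343357,  0.58173298, -0.01543048]), 'ft_torque': array([-0.04647231,  0.03972778,  0.03504746]), 'grasp_force': 0.0, 'finger_gap': 1.000244201460314}
```

View pics/scene0.png

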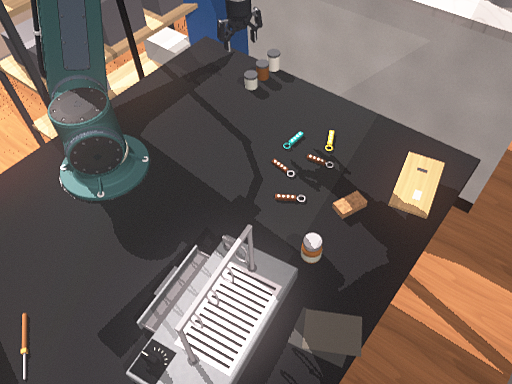

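View pics/top0.png

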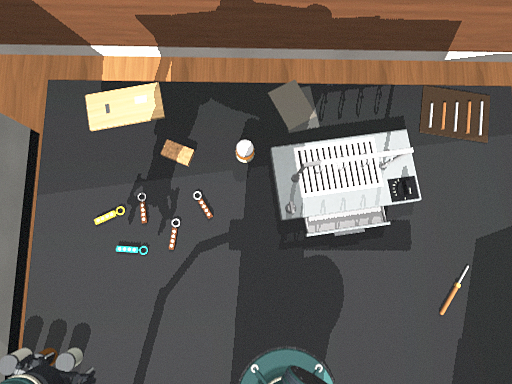

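The top view shows three dark fobs with white inlay near (143,208), (175,235) and (203,204). The yellow one at (110,215) and the turquoise one at (132,249) are look-alikes. The dryer is at about (345,180) with its tray pulled out toward the robot, the timer at (402,188) and the lock at (291,208). Next I measure.

```bash
cat > vis.py <<'E'
import numpy as np, cv2
def K(c):
    h,w=c["pixels"].shape[:2]; f=h/2/np.tan(np.radians(float(c["vertical_fov"]))/2); return f,float(c["cx"]),float(c["cy"])
def rays(c,uv,pose=None):
    P=c["pose"] if pose is None else pose
    f,cx,cy=K(c); uv=np.atleast_2d(uv).astype(float)
    d=np.c_[(uv[:,0]-cx)/f,-(uv[:,1]-cy)/f,-np.ones(len(uv))]
    return P[:3,3],d@P[:3,:3].T
def plane(c,uv,z,pose=None):
    o,d=rays(c,uv,pose); return o+d*((z-o[2])/d[:,2])[:,None]
def cloud(c,pose=None):
    h,w=c["range_z"].shape; u,v=np.meshgrid(np.arange(w),np.arange(h))
    o,d=rays(c,np.c_[u.ravel(),v.ravel()],pose)
    return (o+d*c["range_z"].reshape(-1,1)).reshape(h,w,3)
def wpose(s,c):
    T=np.eye(4); T[:3,:3]=s["tool_rot"]; T[:3,3]=s["tcp_pos"]; return T@c["mount"]
def tri(obs):
    "least squares point of rays [(o,d),...]"
    A=np.zeros((3,3));b=np.zeros(3)
    for o,d in obs:
        d=d.ravel()/np.linalg.norm(d); M=np.eye(3)-np.outer(d,d); A+=M;b+=M@o
    return np.linalg.solve(A,b)
E
python3 - <<'E'
from vis import *
for n in("top","scene"):
    c=dict(np.load(f"{n}0.npz")); X=cloud(c); z=X[...,2]
    bench=X[(abs(z)<.02)]; print(n,"bench z med",np.median(bench[:,2]))
    reg=(X[...,0]>.35)&(X[...,0]<.85)&(X[...,1]>-.4)&(X[...,1]<.15)
    m=reg&(z>.042)&(z<.058); P=X[m][:,:2].astype(np.float32); m2=cv2.morphologyEx(m.astype(np.uint8),cv2.MORPH_OPEN,np.ones((3,3)))
    P=X[m2>0][:,:2].astype(np.float32); print("housing",len(P),cv2.minAreaRect(P), np.median(X[m2>0][:,2]))
    m=reg&(z>.222)&(z<.26); P=X[m]; print("bar",len(P),P.mean(0),cv2.minAreaRect(P[:,:2].astype(np.float32)),np.percentile(P[:,2],[5,50,95]))
    m=reg&(z>.065)&(z<.1); ys,xs=np.where(m); k,lab,st,ce=cv2.connectedComponentsWithStats(m.astype(np.uint8))
    for i in range(1,k):
        if st[i,4]>15: Q=X[lab==i]; print("knob?",st[i],Q.mean(0).round(4),Q[:,2].max())
    px=c["pixels"].astype(int); fm=(px.max(2)>70)&(X[...,1]>.1)&(X[...,1]<.6)&(X[...,0]>.3)&(X[...,0]<.75)
    k,lab,st,ce=cv2.connectedComponentsWithStats(cv2.morphologyEx(fm.astype(np.uint8),cv2.MORPH_CLOSE,np.ones((3,3))))
    for i in range(1,k):
        if st[i,4]>20: Q=X[lab==i]; print("obj",st[i],ce[i].round(1),Q.mean(0).round(3),Q[:,2].max().round(3),px[lab==i].mean(0).round())
E
```

```text
top bench z med -0.000608966997551752
housing 8980 ((0.6099423766136169, -0.18403847515583038), (0.2849917709827423, 0.42027851939201355), 8.41767406463623) 0.049846335325910984
bar 607 [ 0.64407289 -0.15657121  0.23845743] ((0.6450472474098206, -0.15780456364154816), (0.012570852413773537, 0.27471205592155457), 8.560404777526855) [0.23196898 0.23902417 0.24166308]
knob? [237 140  17  17 227] [0.7086 0.1205 0.074 ] 0.07943644059930755
knob? [402 180  11  16 122] [ 0.5955 -0.3446  0.0834] 0.09299727584773809
knob? [288 201   7  13  69] [ 0.5365 -0.0117  0.0824] 0.0924549113252876
obj [   79   140   173   153 18145] [155.8 210. ] [0.535 0.385 0.006] 1.088 [87. 89. 90.]
obj [167 196   5  13  37] [168.9 201.6] [ 0.56   0.349 -0.001] 0.003 [84. 81. 82.]
obj [ 171  242   70   55 2249] [212.2 271. ] [0.355 0.213 0.007] 1.088 [85. 83. 83.]
scene bench z med -0.00013182524203725343
housing 11920 ((0.6128485202789307, -0.14540648460388184), (0.29128748178482056, 0.5021893382072449), 4.604941368103027) 0.05021877073622866
bar 903 [ 0.65052715 -0.17142822  0.23804407] ((0.6472854018211365, -0.15
[... 437 characters left out ...]
 0.67   -0.2907  0.0815] 0.0986524479733133
obj [ 254  104  108  160 6722] [299.8 174.4] [0.518 0.351 0.007] 1.036 [79. 82. 87.]
obj [251 134   9  12  24] [255.4 139.4] [0.312 0.385 0.   ] 0.004 [68. 68. 70.]
obj [238 148   8  12  36] [242.6 153.3] [0.318 0.308 0.   ] 0.003 [68. 67. 69.]
obj [371 152  32  46 576] [385.2 169.8] [0.726 0.525 0.   ] 0.007 [60. 61. 72.]
obj [238 158  16  39 168] [246.7 177.1] [ 0.394  0.237 -0.   ] 0.006 [68. 67. 70.]
obj [212 179   8  11  35] [216.4 185. ] [ 0.339  0.155 -0.   ] 0.004 [67. 66. 69.]
obj [221 184  17  17 114] [229.7 191.6] [ 0.389  0.16  -0.   ] 0.004 [67. 66. 69.]
obj [332 190  36  29 608] [349.2 204.1] [0.713 0.318 0.026] 1.036 [ 90. 124. 168.]
```

```bash
python3 - <<'E'
import cv2
t=cv2.imread("pics/top0.png"); s=cv2.imread("pics/scene0.png")
a=cv2.resize(t[120:250,260:430],None,fx=4,fy=4,interpolation=cv2.INTER_CUBIC)
cv2.imwrite("pics/dry.png",a)
E
```

```text
(no output)
```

View pics/dry.png

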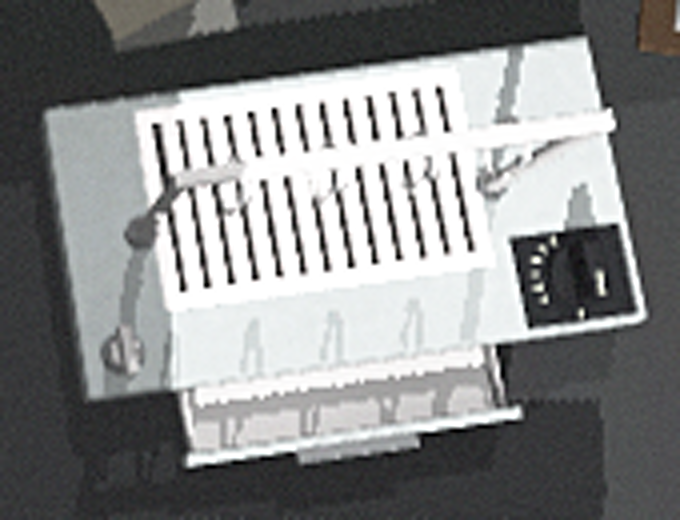

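```bash
python3 - <<'E'
from vis import *
for n in("top","scene"):
    c=dict(np.load(f"{n}0.npz")); X=cloud(c); z=X[...,2]
    reg=(X[...,0]>.35)&(X[...,0]<.85)&(X[...,1]>-.4)&(X[...,1]<.1)
    P=X[reg&(z>.236)&(z<.25)]; vx,vy,x0,y0=cv2.fitLine(P[:,:2].astype(np.float32),cv2.DIST_HUBER,0,.01,.01).ravel()
    if vy<0: vx,vy=-vx,-vy
    yd=np.array([vx,vy]); xd=np.array([vy,-vx]); yaw=np.degrees(np.arctan2(xd[1],xd[0]))
    s=(P[:,:2]-[x0,y0])@yd; t=(P[:,:2]-[x0,y0])@xd
    # bar end-to-end mid, and bar-top band centre
    mid=np.array([x0,y0])+yd*(np.percentile(s,.5)+np.percentile(s,99.5))/2+xd*(np.percentile(t,2)+np.percentile(t,98))/2
    print(n,"yaw",yaw,"mid",mid,"len",np.ptp(s),"wid",np.percentile(t,98)-np.percentile(t,2),"top z",np.median(P[:,2]))
    D=X.copy(); D[...,0]=(X[...,:2]-mid)@xd; D[...,1]=(X[...,:2]-mid)@yd
    m=(D[...,0]<-.115)&(D[...,0]>-.25)&(abs(D[...,1])<.16)&(z>.03)&(z<.06); Q=D[m]; print("tray pts",len(Q),"x min/5%",Q[:,0].min(),np.percentile(Q[:,0],5),"y",np.percentile(Q[:,1],[1,99]),"zmax",np.percentile(Q[:,2],98), "lipless x",np.percentile(Q[abs(Q[:,1])>.06][:,0],3))
    for nm,y0 in(("lock",.16),("timer",-.19)):
        m=(abs(D[...,1]-y0)<.04)&(abs(D[...,0]+.09)<.05)&(z>.084)&(z<.097); Q=D[m]
        r=cv2.minAreaRect(X[m][:,:2].astype(np.float32)); print(nm,len(Q),"dryer",Q.mean(0),"world",X[m].mean(0),r)
    m=(z>.004)&(z<.018)&(X[...,0]>.35)&(X[...,0]<.72)&(X[...,1]>.15)&(X[...,1]<.5)
    k,lab,st,ce=cv2.connectedComponentsWithStats(m.astype(np.uint8))
    for i in range(1,k):
        if st[i,4]>40:
            Q=X[lab==i]; mu=Q.mean(0); print("obj",st[i,4],ce[i].round(1),mu.round(4),Q[:,2].max().round(4),cv2.minAreaRect(Q[:,:2].astype(np.float32)),c["pixels"][lab==i].mean(0).round())
E
```

```text
top yaw 8.452499 mid [ 0.64499797 -0.15801252] len 0.27423307011309406 wid 0.011652486905375934 top z 0.2392775410537467
tray pts 427 x min/5% -0.18249772533689695 -0.180441352428597 y [-0.13093392  0.13706213] zmax 0.04846994756217216 lipless x -0.17211133929486871
lock 47 dryer [-0.08646391  0.15969168  0.08823434] world [ 0.53600024 -0.01276468  0.08823434] ((0.536712110042572, -0.012963877059519291), (0.03440135344862938, 0.009727910161018372), 7.075971603393555)
timer 76 dryer [-0.07658502 -0.17925447  0.08889973] world [ 0.59559333 -0.34657712  0.08889973] ((0.5960912704467773, -0.3475651741027832), (0.04055134952068329, 0.015283470042049885), 2.3802311420440674)
obj 158 [142.8 209.2] [0.5351 0.4237 0.0098] 0.015 ((0.5397249460220337, 0.4267095923423767), (0.0958733856678009, 0.02250303328037262), 6.438866138458252) [129. 148. 180.]
obj 144 [203.7 206. ] [0.5457 0.2427 0.0099] 0.0157 ((0.5519170165061951, 0.24313989281654358), (0.0906800776720047, 0.02555144764482975), 35.41096496582031) [147. 170. 207.]
obj 156 [173.3 235.8] [0.4568 0.3301 0.01  ] 0.0156 ((0.4623301923274994, 
[... 954 characters left out ...]
obj 110 [293.4 139.7] [0.4208 0.4518 0.0101] 0.0175 ((0.41909393668174744, 0.4518054723739624), (0.095123291015625, 0.026372333988547325), 89.28659057617188) [193. 196. 107.]
obj 124 [317.9 160.3] [0.5376 0.4222 0.0101] 0.0175 ((0.5414973497390747, 0.4248214364051819), (0.08878665417432785, 0.02908390760421753), 9.08914566040039) [102. 115. 145.]
obj 121 [281.2 166.9] [0.4605 0.3288 0.0102] 0.0159 ((0.46442627906799316, 0.3318185806274414), (0.024655940011143684, 0.09179266542196274), 80.07453155517578) [119. 133. 164.]
obj 150 [288.  197.4] [0.5496 0.2421 0.0098] 0.0171 ((0.551194429397583, 0.24677833914756775), (0.09472104907035828, 0.03088790737092495), 32.85272979736328) [115. 129. 162.]
```

```bash
cat > hlp.py <<'E'
from rig import *
from vis import *
import json, os
D=json.load(open("dryer.json")) if os.path.exists("dryer.json") else dict(c=[.6463,-.1588],yaw=8.42)
def axes():
    a=np.radians(D["yaw"]); return np.array([np.cos(a),np.sin(a),0]),np.array([-np.sin(a),np.cos(a),0])
def dw(x,y,z):
    "dryer frame (origin under bar centre, on bench) to world"
    xd,yd=axes(); return np.array([D["c"][0],D["c"][1],0])+x*xd+y*yd+np.array([0,0,z])
def wd(p):
    xd,yd=axes(); q=np.array(p)-[D["c"][0],D["c"][1],0]; return np.array([q@xd,q@yd,q[2]])
def down(yaw):
    "tool down, tool x at this world yaw (deg)"
    a=np.radians(yaw); x=np.array([np.cos(a),np.sin(a),0]); z=np.array([0,0,-1.]); return np.c_[x,np.cross(z,x),z]
def shot(name=None):
    s=read_state(); c=read_camera("wrist"); c["pose"]=wpose(s,c)
    if name: cv2.imwrite(f"pics/{name}.png",c["pixels"])
    return c
E
python3 - <<'E'
from hlp import *
R=down(D["yaw"]+180)
move_gripper(0.0,40)
move_pose(dw(-.225,0,.15),R); move_l(dw(-.225,0,.028))
f0=read_state()["contact_force"]; xd,_=axes()
x=-.205; move_l(dw(x,0,.028),.08)
while x<-.135:
    x+=.004; move_l(dw(x,0,.028),.04); f=(read_state()["contact_force"]-f0)@xd
    print(round(x,3),round(f,2))
    if f<-14: break
dwell(.3)
move_l(dw(-.20,0,.028),.1); move_l(dw(-.20,0,.17),.2)
c=read_camera("top"); X=cloud(c); q=(X-dw(0,0,0))@np.c_[axes()[0],axes()[1],[0,0,1]]
m=(q[...,0]<-.10)&(q[...,0]>-.25)&(abs(q[...,1])<.14)&(q[...,2]>.03)&(q[...,2]<.048); print(np.percentile(q[m][:,0],[1,5,20]),m.sum(), read_state()["time"])
# view lock from above by wrist
move_pose(dw(-.13,.16,.27),R); c=shot("lock0"); X=cloud(c)
for zlo,zhi in((.084,.097),): 
    m=(X[...,2]>zlo)&(X[...,2]<zhi)&(np.linalg.norm(X[...,:2]-dw(-.086,.16,0)[:2],axis=2)<.04); print("lock",X[m].mean(0),cv2.minAreaRect(X[m][:,:2].astype(np.float32)),np.percentile(X[m][:,2],95))
E
```

```text
-0.201 -0.37
-0.197 0.23
-0.193 0.29
-0.189 0.13
-0.185 -0.81
-0.181 0.01
-0.177 -0.33
-0.173 0.48
-0.169 0.68
-0.165 0.13
-0.161 0.32
-0.157 0.17
-0.153 0.75
-0.149 -0.15
-0.145 0.29
-0.141 -19.44
[-0.13473628 -0.13262932 -0.12561047] 508 10.8333
lock [ 0.53806039 -0.01206221  0.08915718] ((0.5391297936439514, -0.011938226409256458), (0.03566426783800125, 0.008709471672773361), 8.629088401794434) 0.09080153995240742
```

View pics/lock0.png

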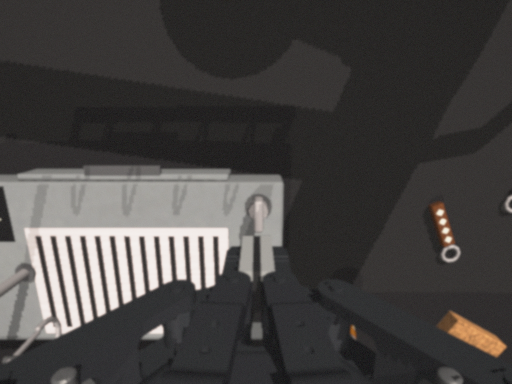

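The wrist view shows the tray flush with the housing and the lock's wing at (258,212), still along the dryer's x. Next I turn the lock.

```bash
cat > turn.py <<'E'
from hlp import *
def turn(p,yaw0,z=.068,ang=60,gap=.5):
    p=np.array([p[0],p[1],0]); up=np.array([0,0,1.])
    move_gripper(gap,60)
    move_pose(p+up*.17,down(yaw0)); move_l(p+up*z,.1)
    move_gripper(0,60); s=read_state(); print("grip",s["finger_gap"],s["grasp_force"],s["contact_force"].round(1))
    for a in range(10,ang+1,10):
        move_l(p+up*z,.05,down(yaw0-a)); s=read_state(); print(a,s["ft_torque"].round(3),s["contact_force"].round(1))
    dwell(.3); move_gripper(gap); dwell(.2); move_l(p+up*.17,.12)
E
python3 - <<'E'
from turn import *
R=down(D["yaw"]+180)
turn((.5388,-.0122),D["yaw"]+180)
move_pose(dw(-.13,.16,.27),R); c=shot("lock1"); X=cloud(c)
m=(X[...,2]>.084)&(X[...,2]<.097)&(np.linalg.norm(X[...,:2]-dw(-.086,.16,0)[:2],axis=2)<.04); print("lock",X[m].mean(0),cv2.minAreaRect(X[m][:,:2].astype(np.float32)))
# hooks: wrist camera looks toward +x dryer, pitched 40deg down, from the front
xd,yd=axes()
def pitched(th):
    t=np.radians(th); x=xd*np.cos(t)+np.array([0,0,np.sin(t)]); z=xd*np.sin(t)-np.array([0,0,np.cos(t)]); return np.c_[x,np.cross(z,x),z]
import math
for th in (15,30,45,60,75):
    for y in(-.09,-.03,.03,.09):
        q=ik(dw(-.06,y,.15),pitched(th)); print(th,y,None if q is None else np.round(q,2))
E
```

```text
grip 0.10033174884935979 66.77595981251216 [-2.7  3.8 15.8]
10 [0.466 0.481 0.056] [-2.9  2.3 15.7]
20 [ 0.231  0.6   -0.01 ] [-3.2  1.9 15. ]
30 [ 0.082  0.688 -0.038] [-2.5  0.1 17.8]
40 [-0.241  0.782 -0.07 ] [-4.1 -0.6 16.5]
50 [-0.522  1.045 -0.136] [-5.3 -1.4 17.8]
60 [-0.725  1.317 -0.069] [-6.2 -4.  17.9]
lock [ 0.53816528 -0.01171584  0.08894737] ((0.5391215085983276, -0.011912602931261063), (0.010051276534795761, 0.03585097938776016), 38.152156829833984)
15 -0.09 [-0.61  0.37 -0.14  0.86  0.18  2.4 ]
15 -0.03 [-0.53  0.32 -0.23  0.82  0.16  2.48]
15 0.03 [-0.44  0.27 -0.3   0.78  0.14  2.57]
15 0.09 [-0.34  0.23 -0.36  0.75  0.12  2.67]
30 -0.09 [-0.7   0.28 -0.4   0.53  0.38  2.37]
30 -0.03 [-0.61  0.22 -0.49  0.47  0.35  2.45]
30 0.03 [-0.52  0.16 -0.57  0.41  0.31  2.54]
30 0.09 [-0.41  0.12 -0.63  0.37  0.27  2.65]
45 -0.09 [-0.79  0.24 -0.64  0.15  0.6   2.38]
45 -0.03 [-0.71  0.18 -0.74  0.07  0.56  2.46]
45 0.03 [-0.61  0.13 -0.83 -0.01  0.51  2.55]
45 0.09 [-0.49  0.08 -0.9  -0.09  0.43  2.66]
60 -0.09 [-0.87  0.29 -0.88 -0.34  0.83  2.47]
60 -0.03 [-0.79  0.25 -0.99 -0.47  0.77  2.55]
60 0.03 [-0.69  0.21 -1.1  -0.6   0.7   2.63]
60 0.09 None
75 -0.09 [-0.92  0.52 -1.12 -1.13  1.01  2.7 ]
75 -0.03 None
75 0.03 None
75 0.09 None
```

The lock wing now lies at -52°, about 60° from where it started, so it is locked. Next I measure the hooks with the wrist camera from the front.

```bash
cat >> hlp.py <<'E'
def pitched(th):
    "tool x = fob x: th above horizontal towards dryer +x; tool z forward-down"
    xd,yd=axes(); t=np.radians(th); x=xd*np.cos(t)+np.array([0,0,np.sin(t)]); z=xd*np.sin(t)-np.array([0,0,np.cos(t)]); return np.c_[x,np.cross(z,x),z]
E
python3 - <<'E'
from hlp import *
move_gripper(1.0,60)
move_pose(dw(-.2,-.03,.3),pitched(30))
k=0
for th,x,y,z in((70,-.28,-.03,.2),(65,-.28,-.03,.2),(60,-.25,-.03,.2),(55,-.22,-.03,.2)):
    q=ik(dw(x,y,z),pitched(th))
    if q is None: continue
    print(th,x,q.round(2)); move_pose(dw(x,y,z),pitched(th)); break
for i,dy in enumerate((-.03,.03)):
    try: move_l(dw(x,y+dy,z),.15)
    except MotionError as e: print(e); continue
    c=shot(f"hook{i}"); np.savez(f"hook{i}.npz",**c); X=cloud(c); q=(X-dw(0,0,0))@np.c_[axes()[0],axes()[1],[0,0,1]]
    m=(abs(q[...,0])<.04)&(q[...,2]>.145)&(q[...,2]<.215)&(abs(q[...,1])<.12)
    kk,lab,st,ce=cv2.connectedComponentsWithStats(m.astype(np.uint8))
    for j in range(1,kk):
        if st[j,4]>25: Q=q[lab==j]; print(i,st[j],"mean",Q.mean(0).round(4),"min",Q.min(0).round(4),"max",Q.max(0).round(4))
    b=q[(q[...,2]>.225)&(q[...,2]<.25)&(abs(q[...,0])<.03)&(abs(q[...,1])<.15)]; print("bar x",np.percentile(b[:,0],[3,50,97]),"z",np.percentile(b[:,2],[3,97]))
E
```

```text
70 -0.28 [-1.47  0.13 -0.94  0.63  1.22  1.43]
0 [120  68  24  55 447] mean [0.     0.0899 0.1861] min [-0.0181  0.0852  0.1533] max [0.0193 0.0955 0.2147]
0 [173  68  16  55 422] mean [-0.0003  0.0301  0.1862] min [-0.0172  0.0252  0.1526] max [0.019  0.0356 0.2148]
0 [226  69   9  54 297] mean [-0.0052 -0.0299  0.1872] min [-0.0173 -0.0345  0.1544] max [ 0.0189 -0.0253  0.2149]
0 [277  69  10  54 291] mean [-0.0058 -0.0889  0.1871] min [-0.0178 -0.0942  0.1545] max [ 0.0183 -0.0848  0.2148]
bar x [-0.0051569  -0.00345583  0.00237639] z [0.22697104 0.2398178 ]
1 [172  68  17  55 416] mean [-0.0002  0.0901  0.1863] min [-0.0176  0.0853  0.1537] max [0.0194 0.0957 0.215 ]
1 [225  69  10  54 294] mean [-0.0051  0.03    0.1874] min [-0.0179  0.0257  0.1541] max [0.0189 0.0352 0.2143]
1 [277  68   9  55 279] mean [-0.0064 -0.0289  0.1881] min [-0.0176 -0.034   0.1543] max [ 0.0192 -0.0246  0.2147]
1 [322  68  17  55 408] mean [-0.0003 -0.0888  0.1861] min [-0.0177 -0.0937  0.1534] max [ 0.0202 -0.0844  0.2149]
bar x [-0.00525408 -0.00349963  0.00281656] z [0.22712596 0.23979232]
```

View pics/hook0.png

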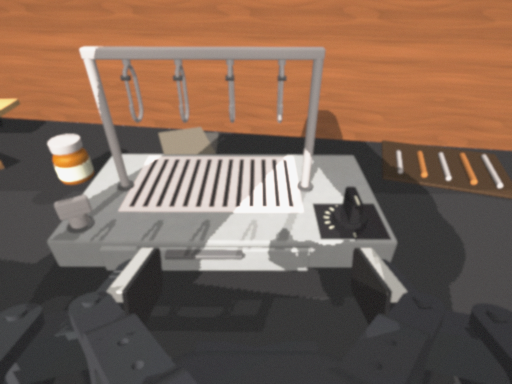

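The view shows the four hooks at (130,90), (181,90), (231,90) and (281,90). Their measured y of ±30 and ±90 mm and seat height fit the dryer frame to within 1 mm. Next come the fobs.

```bash
cat > pick.py <<'E'
from hlp import *
def fobs(c):
    "fobs by height and colour: list of (bar centre xy, yaw deg towards the eye, top z)"
    X=cloud(c); z=X[...,2]; px=c["pixels"].astype(int); out=[]
    reg=(X[...,0]>.3)&(X[...,0]<.7)&(X[...,1]>.1)&(X[...,1]<.6)
    k,lab,st,ce=cv2.connectedComponentsWithStats((reg&(z>.0035)&(z<.02)).astype(np.uint8))
    for i in range(1,k):
        if st[i,4]<60: continue
        m=lab==i; Q=X[m]; (w,h)=cv2.minAreaRect(Q[:,:2].astype(np.float32))[1]
        if not(.075<max(w,h)<.11 and min(w,h)<.04): continue
        t=m&(z>.0088); sat=px[m].max(1)-px[m].min(1); hsv=cv2.cvtColor(c["pixels"],cv2.COLOR_BGR2HSV)[m]
        vivid=(hsv[:,1]>140)&(hsv[:,2]>110)&(hsv[:,0]>20)&(hsv[:,0]<110)
        T=X[t][:,:2].astype(np.float32); (cx,cy),(w,h),a=cv2.minAreaRect(T)
        if w<h: a+=90
        d=np.array([np.cos(np.radians(a)),np.sin(np.radians(a))]); ring=X[m&(z<.008)][:,:2]
        s=(Q[:,:2]-[cx,cy])@d
        if s.max()<-s.min(): d,a=-d,a+180
        out.append(dict(c=np.array([cx,cy]),yaw=(a+180)%360-180,size=(max(w,h),min(w,h)),top=np.percentile(X[t][:,2],90),far=abs(s).max(),vivid=vivid.mean(),n=int(m.sum())))
    return out
E
python3 - <<'E'
from pick import *
move_pose(dw(-.2,-.03,.3),pitched(30))
move_pose([.47,.33,.33],down(8)); c=shot("fobs0"); np.savez("fobs0.npz",**c)
for f in fobs(c): print(f)
for n in("top","scene"):
    print(n); [print(f) for f in fobs(read_camera(n))]
print(read_state()["time"])
E
```

```text
{'c': array([0.54213637, 0.4275004 ]), 'yaw': 7.707156181335449, 'size': (0.08856434375047684, 0.020532505586743355), 'top': np.float64(0.012869058943235723), 'far': np.float64(0.045855555093706556), 'vivid': np.float64(0.0), 'n': 745}
{'c': array([0.55412108, 0.24636176]), 'yaw': 34.93287658691406, 'size': (0.09098045527935028, 0.02162313647568226), 'top': np.float64(0.012732177674559503), 'far': np.float64(0.046152066358778554), 'vivid': np.float64(0.0), 'n': 724}
{'c': array([0.52039975, 0.52411091]), 'yaw': -62.700517654418945, 'size': (0.08967462927103043, 0.018489163368940353), 'top': np.float64(0.012892493134832294), 'far': np.float64(0.046614465279395154), 'vivid': np.float64(0.6978609625668449), 'n': 748}
{'c': array([0.46464792, 0.33306515]), 'yaw': -9.527565002441406, 'size': (0.08712609857320786, 0.02177651971578598), 'top': np.float64(0.012916057527179937), 'far': np.float64(0.04741212756803386), 'vivid': np.float64(0.0), 'n': 611}
{'c': array([0.42102894, 0.45307329]), 'yaw': -96.16337585449219, 'size': (0.08816099911928177, 0.01927708089351654), 'top': np.float64(0.012
[... 1345 characters left out ...]
3737879, 0.42195991]), 'yaw': 6.323850154876709, 'size': (0.07823432236909866, 0.020596878603100777), 'top': np.float64(0.014370568037659081), 'far': np.float64(0.04849870367421724), 'vivid': np.float64(0.0), 'n': 126}
{'c': array([0.4637529 , 0.32884708]), 'yaw': -8.276771545410156, 'size': (0.08696440607309341, 0.019176682457327843), 'top': np.float64(0.014720787021042138), 'far': np.float64(0.047644933268568314), 'vivid': np.float64(0.0), 'n': 130}
{'c': array([0.55342937, 0.24374974]), 'yaw': 34.331111907958984, 'size': (0.08723300695419312, 0.023550760000944138), 'top': np.float64(0.013939118657391435), 'far': np.float64(0.043824216176439695), 'vivid': np.float64(0.0), 'n': 148}
29.0833
```

View pics/fobs0.png

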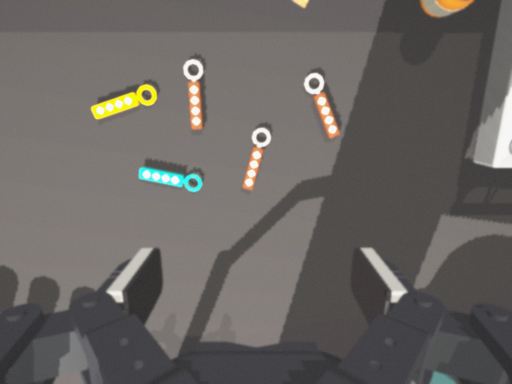

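The picture shows the three brown fobs at (196,95), (255,160) and (322,105), with their rings pointing up (+x). The yellow and turquoise ones are to the left. I make the detector use the whole 92 mm outline, then pick the first fob.

```bash
cat > pick.py <<'E'
from hlp import *
def fobs(c):
    "brown fobs by height and colour: bar centre xy, yaw (deg) towards the eye"
    X=cloud(c); z=X[...,2]; px=c["pixels"].astype(int); out=[]
    brown=(px[...,2]-px[...,0]>35)&(px[...,2]>px[...,1]*1.35); hsv=cv2.cvtColor(c["pixels"],cv2.COLOR_BGR2HSV)
    vivid=(hsv[...,1]>140)&(hsv[...,2]>90)&(hsv[...,0]>20)&(hsv[...,0]<110)
    reg=(X[...,0]>.28)&(X[...,0]<.68)&(X[...,1]>.12)&(X[...,1]<.6)
    k,lab,st,ce=cv2.connectedComponentsWithStats((reg&(z>.0035)&(z<.02)).astype(np.uint8))
    for i in range(1,k):
        m=lab==i; Q=X[m][:,:2].astype(np.float32)
        if len(Q)<60 or vivid[m].mean()>.2: continue
        (cx,cy),(w,h),a=cv2.minAreaRect(Q)
        if not(.075<max(w,h)<.11 and min(w,h)<.04): continue
        if w<h: a+=90
        d=np.array([np.cos(np.radians(a)),np.sin(np.radians(a))]); b=X[m&brown][:,:2].mean(0)-[cx,cy]
        if b@d>0: d,a=-d,a+180
        out.append(dict(c=np.array([cx,cy])-.014*d,yaw=(a+180)%360-180,size=(max(w,h),min(w,h)),top=np.percentile(X[m][:,2],90),b=-b@d))
    return out
def near(fs,p): return min(fs,key=lambda f:np.linalg.norm(f["c"]-p))
def ring(c,s):
    "ring centre of a gripped fob in tool coordinates, and lean of bar"
    X=(cloud(c)-s["tcp_pos"])@s["tool_rot"]
    m=(X[...,0]>.031)&(X[...,0]<.075)&(abs(X[...,1])<.022)&(abs(X[...,2]+.004)<.012)
    Q=X[m]; r=cv2.minEnclosingCircle(Q[:,:2].astype(np.float32)); r2=cv2.minAreaRect(Q[:,:2].astype(np.float32))
    far=np.percentile(Q[:,0],99.5); e=Q[Q[:,0]>far-.02]
    return dict(far=far,y=(np.percentile(e[:,1],1)+np.percentile(e[:,1],99))/2,ztop=np.median(e[:,2]),n=len(Q))
def pick(f,zg=.003):
    d=lambda y:np.array([np.cos(np.radians(y)),np.sin(np.radians(y))])
    move_gripper(1.0,80)
    p=f["c"]; move_pose([*p,.15],down(f["yaw"]))
    g=near(fobs(shot()),p); print("refined",g)
    p=g["c"]; R=down(g["yaw"])
    move_pose([*p,.12],R); move_gripper(.5); move_l([*p,zg],.12); move_gripper(0,80)
    s=read_state(); print("grip",s["finger_gap"],s["grasp_force"],s["contact_force"].round(1))
    move_l([*p,.16],.15); 
E
python3 - <<'E'
from pick import *
F=fobs(shot()); [print(f) for f in F]
f=near(F,[.52,.23]); pick(f)
s=read_state(); c=shot("held0"); print(ring(c,s),s["finger_gap"],s["time"])
E
```

```text
{'c': array([0.52921984, 0.42414828]), 'yaw': 9.145190238952637, 'size': (0.09016735106706619, 0.02455085702240467), 'top': np.float64(0.012737889343462566), 'b': np.float64(0.013162450522696167)}
{'c': array([0.54334086, 0.2377101 ]), 'yaw': 35.51773452758789, 'size': (0.091895192861557, 0.024443866685032845), 'top': np.float64(0.01270110654643688), 'b': np.float64(0.012345873841181194)}
{'c': array([0.4528902 , 0.33558542]), 'yaw': -11.004158020019531, 'size': (0.09150558710098267, 0.02420037053525448), 'top': np.float64(0.012804833024562635), 'b': np.float64(0.012230031002601172)}
refined {'c': array([0.54321909, 0.23763842]), 'yaw': 35.42190170288086, 'size': (0.09164334088563919, 0.023922916501760483), 'top': np.float64(0.012612725547085247), 'b': np.float64(0.010878661779765725)}
grip 0.15367228441044078 78.75493884086609 [-1.8 -0.7  8. ]
{'far': np.float64(0.059977524452371915), 'y': np.float64(0.0010103978874902485), 'ztop': np.float64(-0.0035074101780581297), 'n': 1706} 0.15354414335424088 37.4417
```

View pics/held0.png

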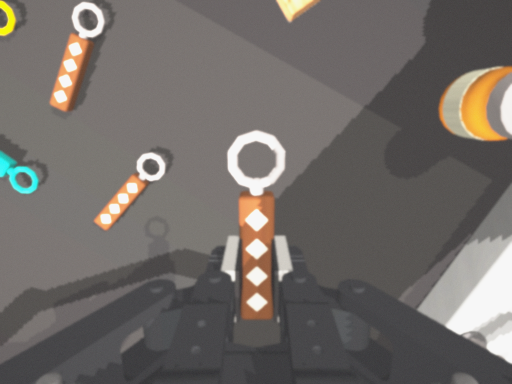

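The fob is held centrally between the pads, with its ring at (256,160) and 47 mm ahead on the centre line. Next I hang it on the hook at y=-90 mm.

```bash
cat > hang.py <<'E'
from pick import *
E0=np.array([.047,.0005,-.003])
def tcp(y,Tx,Tz,th,E=E0):
    t=np.radians(th); ex=(Tx-11*np.cos(t))/1000; ez=(Tz-11*np.sin(t))/1000
    R=pitched(th); return dw(ex,y,.157+ez)-R@E,R
WP=[(-45,45,15),(-28,36,15),(-5,36,15),(-5,28,17),(-5,20,20),(-4,12,30),(-1,6,42),(0,4,56)]
def hang(y,E=E0,last=None):
    wp=WP+([last] if last else [])
    move_l(read_state()["tcp_pos"]+[0,0,.12],.25)
    p,R=tcp(y,*wp[0],E); move_pose(dw(-.2,y,.32),pitched(15)); move_pose(p,R)
    for w in wp[1:]:
        p,R=tcp(y,*w,E); move_l(p,.04,R); s=read_state(); print(w,s["contact_force"].round(1),s["finger_gap"].__round__(3))
def release():
    move_gripper(.32); dwell(.5); s=read_state(); move_l(s["tcp_pos"]-.09*s["tool_rot"][:,2],.08); 
    s=read_state(); move_l(s["tcp_pos"]+[0,0,.05],.15)
E
python3 - <<'E'
from hang import *
hang(-.0885)
c=shot("hang0"); print(read_state()["time"])
E
```

```text
(-28, 36, 15) [-0.5 -0.3  0.6] 0.154
(-5, 36, 15) [-2.8  0.9 -3.3] 0.155
(-5, 28, 17) [-2.5  0.9 -2.9] 0.155
(-5, 20, 20) [-0.1 -0.3 -0.6] 0.153
(-4, 12, 30) [-0.3 -0.4 -1. ] 0.157
(-1, 6, 42) [ 0.2 -0.5 -0.9] 0.156
(0, 4, 56) [-0.6 -0.3  0.2] 0.156
44.8167
```

View pics/hang0.png

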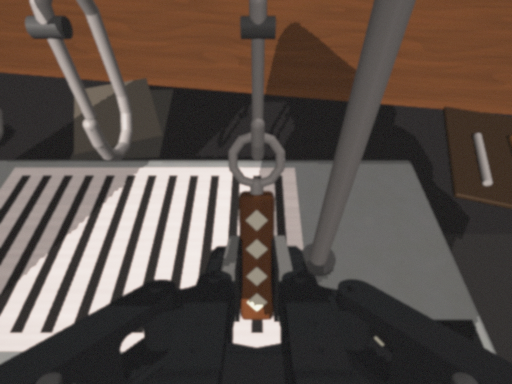

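The picture shows the hook's nose through the ring at (257,160) and the gate closed above it. The press force came and went as expected, so I release.

```bash
cat >> hang.py <<'E'
def survey(n=None):
    "view of the fobs left on the bench"
    move_gripper(1.0,80); move_pose([.47,.33,.33],down(8)); return fobs(shot(n))
def hanging(y,name=None):
    "hung fob: outline near hook y in scene camera, dryer coordinates"
    c=read_camera("scene"); q=(cloud(c)-dw(0,0,0))@np.c_[axes()[0],axes()[1],[0,0,1]]
    m=(abs(q[...,1]-y)<.025)&(q[...,2]>.06)&(q[...,2]<.128)&(abs(q[...,0])<.06); Q=q[m]
    print("hung",y,len(Q),"low z",Q[:,2].min().round(3),"top xy",Q[Q[:,2]>.115][:,:2].mean(0).round(4),"bottom xy",Q[Q[:,2]<.085][:,:2].mean(0).round(4)); return c
E
python3 - <<'E'
from hang import *
release()
move_pose(dw(-.2,-.03,.32),pitched(15))
hanging(-.0885)
F=survey(); [print(f["c"],f["yaw"],f["size"]) for f in F]
f=near(F,[.45,.335]); pick(f); s=read_state(); print(ring(shot(),s),s["time"])
c=hanging(-.0885); cv2.imwrite("pics/s1.png",cv2.resize(c["pixels"][200:384,100:330],None,fx=3,fy=3,interpolation=cv2.INTER_CUBIC))
E
```

```text
hung -0.0885 99 low z 0.084 top xy [ 0.0269 -0.1054] bottom xy [ 0.0434 -0.1068]
[0.52937805 0.42308551] 10.439311027526855 (0.09033694118261337, 0.024899384006857872)
[0.4526961  0.33580021] -11.061714172363281 (0.09111321717500687, 0.02470739372074604)
refined {'c': array([0.45250384, 0.3358012 ]), 'yaw': -11.205543518066406, 'size': (0.09201642125844955, 0.024102983996272087), 'top': np.float64(0.012626950167191559), 'b': np.float64(0.011475015189753671)}
grip 0.15351643721333133 78.6359703540802 [-2.2 -1.4  9.5]
{'far': np.float64(0.05993923274758495), 'y': np.float64(-0.0001167339601221961), 'ztop': np.float64(-0.0035436775395041925), 'n': 1713} 57.9167
hung -0.0885 84 low z 0.07 top xy [ 0.0048 -0.0928] bottom xy [ 0.0043 -0.0925]
```

View pics/s1.png

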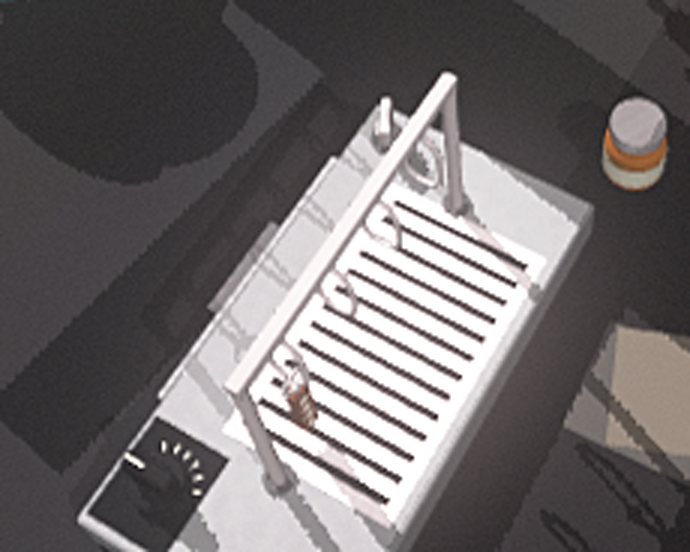

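The picture shows the first fob hanging straight down at (300,395), settled within about 10 s. The second fob is gripped, so I hang it on the hook at y=-30 mm and go for the third.

```bash
python3 - <<'E'
from hang import *
hang(-.0295)
c=shot("hang1"); print(read_state()["time"])
E
```

```text
(-28, 36, 15) [-0.4  0.3 -0.5] 0.158
(-5, 36, 15) [-3.1 -1.7 -3.7] 0.158
(-5, 28, 17) [-2.2 -0.1 -2.4] 0.153
(-5, 20, 20) [-0.1  0.9  0. ] 0.153
(-4, 12, 30) [ 0.5 -0.8 -0.5] 0.156
(-1, 6, 42) [-0.3 -0.4 -0.5] 0.154
(0, 4, 56) [-0.5 -1.2 -0.3] 0.155
67.4167
```

View pics/hang1.png

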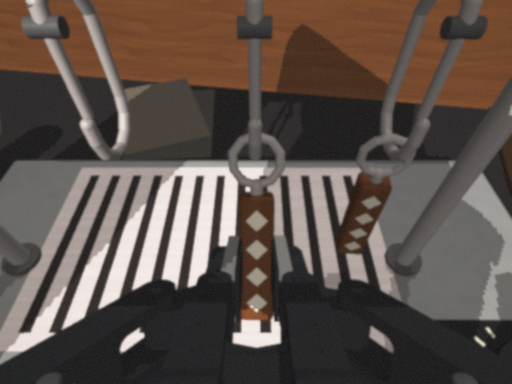

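The second ring is around its hook at (257,160), and the first fob hangs free at (365,200). I release and fetch the third.

```bash
python3 - <<'E'
from hang import *
release()
move_pose(dw(-.2,-.03,.32),pitched(15))
F=survey(); [print(f["c"],f["yaw"],f["size"]) for f in F]
f=near(F,[.53,.42]); pick(f); s=read_state(); print(ring(shot(),s),s["time"])
hang(.0305)
shot("hang2"); print(read_state()["time"])
E
```

```text
[0.52972735 0.4214688 ] 12.31449031829834 (0.09075020253658295, 0.024904970079660416)
refined {'c': array([0.5299328 , 0.42179392]), 'yaw': 12.415757179260254, 'size': (0.09187958389520645, 0.02404022589325905), 'top': np.float64(0.012680005092570402), 'b': np.float64(0.011831176767961346)}
grip 0.15582776167410645 78.83288025856018 [-1.8 -1.3  5.8]
{'far': np.float64(0.05952228705857788), 'y': np.float64(0.00046094908630637654), 'ztop': np.float64(-0.003388253156818546), 'n': 1677} 80.65
(-28, 36, 15) [-0.4  0.3  0.2] 0.156
(-5, 36, 15) [-3.4 -1.2 -3.2] 0.159
(-5, 28, 17) [-2.5  0.9 -2.4] 0.158
(-5, 20, 20) [-0.3 -0.2 -0.3] 0.154
(-4, 12, 30) [ 0.3  0.8 -0.8] 0.157
(-1, 6, 42) [ 0.4 -0.  -0.4] 0.152
(0, 4, 56) [ 0.5  0.5 -1.1] 0.156
90.5083
```

View pics/hang2.png

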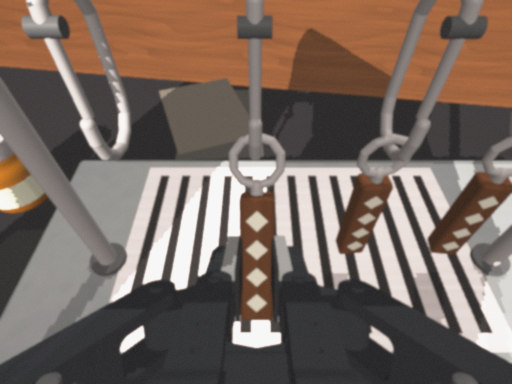

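All three rings are seated, this one at (257,160) and the others at (362,215) and (468,215). I release and look from the front before touching the timer.

```bash
python3 - <<'E'
from hang import *
release()
move_pose(dw(-.2,-.03,.32),pitched(15)); dwell(5)
move_gripper(1.0)
move_pose(dw(-.28,-.03,.2),pitched(70)); c=shot("front"); 
q=(cloud(c)-dw(0,0,0))@np.c_[axes()[0],axes()[1],[0,0,1]]
for y in(-.089,-.03,.03):
    m=(abs(q[...,1]-y)<.02)&(q[...,2]>.072)&(q[...,2]<.13)&(abs(q[...,0])<.05); Q=q[m]
    print("bar",y,len(Q),"top",Q[Q[:,2]>.112].mean(0).round(4),"bottom",Q[Q[:,2]<.09].mean(0).round(4))
    m=(abs(q[...,1]-y)<.006)&(q[...,2]>.182)&(q[...,2]<.212)&(q[...,0]<.01)&(q[...,0]>-.03); Q=q[m]; print("  gate x",np.percentile(Q[:,0],[5,50,95]).round(4),len(Q))
move_pose(dw(-.2,-.03,.3),pitched(30))
R=down(D["yaw"]+180); move_pose(dw(-.14,-.18,.27),R); c=shot(); X=cloud(c)
m=(X[...,2]>.084)&(X[...,2]<.097)&(np.linalg.norm(X[...,:2]-dw(-.076,-.179,0)[:2],axis=2)<.04); print("timer",X[m].mean(0),cv2.minAreaRect(X[m][:,:2].astype(np.float32)),read_state()["time"])
E
```

```text
bar -0.089 440 top [-0.0039 -0.0888  0.1209] bottom [-0.0039 -0.0888  0.0809]
  gate x [-0.0145 -0.0128 -0.0112] 119
bar -0.03 446 top [-0.004  -0.0297  0.121 ] bottom [-0.0037 -0.0297  0.0812]
  gate x [-0.0145 -0.013  -0.0118] 108
bar 0.03 444 top [-0.0035  0.0296  0.1212] bottom [-0.0035  0.0295  0.0811]
  gate x [-0.0146 -0.013  -0.0112] 117
timer [ 0.59721127 -0.34672144  0.08926478] ((0.5982831120491028, -0.3463464379310608), (0.04127918928861618, 0.013282806612551212), 8.182562828063965) 104.7917
```

View pics/front.png

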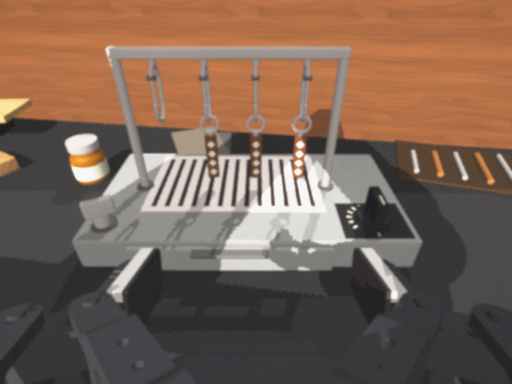

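The front view shows all three fobs hanging plumb at (211,150), (256,150) and (299,150) with their gates shut. Next is the timer.

```bash
python3 - <<'E'
from turn import *
turn((.598,-.3465),D["yaw"]+180,z=.070)
R=down(D["yaw"]+180); move_pose(dw(-.14,-.18,.27),R); c=shot(); X=cloud(c)
m=(X[...,2]>.084)&(X[...,2]<.097)&(np.linalg.norm(X[...,:2]-dw(-.076,-.179,0)[:2],axis=2)<.04); print("timer",cv2.minAreaRect(X[m][:,:2].astype(np.float32)))
move_pose(dw(-.3,-.03,.3),R); move_gripper(1.0); dwell(2)
c=read_camera("top"); cv2.imwrite("pics/end.png",c["pixels"])
q=(cloud(c)-dw(0,0,0))@np.c_[axes()[0],axes()[1],[0,0,1]]
m=(q[...,0]<-.10)&(q[...,0]>-.25)&(abs(q[...,1])<.14)&(q[...,2]>.03)&(q[...,2]<.048); print("tray lip",np.percentile(q[m][:,0],1))
X=cloud(c);m=(X[...,2]>.084)&(X[...,2]<.097)&(np.linalg.norm(X[...,:2]-dw(-.086,.16,0)[:2],axis=2)<.04); print("lock",cv2.minAreaRect(X[m][:,:2].astype(np.float32)),read_state()["time"],read_state()["contact_force"])
E
```

```text
grip 0.1507798638870301 59.13996934890747 [-1.3  1.5  6. ]
10 [-0.013  0.224  0.091] [-1.2  0.6  5.7]
20 [-0.025  0.232  0.042] [-0.7  0.4  5.3]
30 [-0.112  0.151 -0.051] [-1.8 -0.6  5.5]
40 [-0.104  0.255 -0.117] [-0.  -0.2  6.2]
50 [-0.128  0.215 -0.089] [-1.4 -0.7  7.2]
60 [-0.235  0.393 -0.044] [-2.2 -0.8  5.7]
timer ((0.5984354615211487, -0.34660425782203674), (0.014314515516161919, 0.041504111140966415), 39.24248504638672)
tray lip -0.13475833349492058
lock ((0.5362546443939209, -0.012391285970807076), (0.009582281112670898, 0.033814687281847), 38.4966926574707) 115.7167 [ 0.16903459 -0.27505     0.03597356]
```

View pics/end.png

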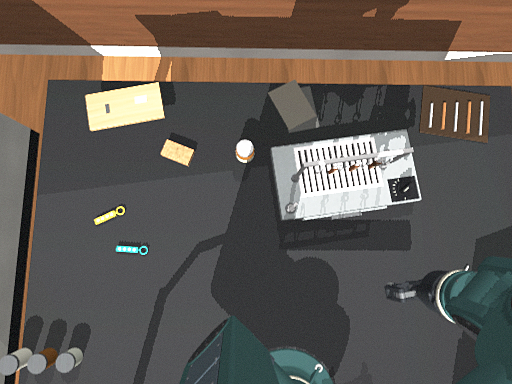

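The top view shows no brown fob left on the bench, the tray home, and the jar (245,150) and block (178,152) where they were. The timer has turned about 59°, so I hand in.

```bash
python3 -c "
from rig import *
print(close_job())"
```

```text
the job is handed in; nothing more can be done
None
```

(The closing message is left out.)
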